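# Sort the cut bars, scrap the offcuts through the flap

## Task

Sort the cut aluminium bars left on the bench: push every short (80 mm) offcut along the feed shelf and through the swing flap into the scrap bin, so that the flap hangs shut again behind it, and lay the 110 mm bars in a row in the shorter tray and the 140 mm bars in a row in the longer tray, each flat on the tray's floor. Leave the other things on the bench where they are.

Things in the scene. Friction and masses are not known exactly. Their poses are not given: they have to be found in the camera images.
- scrapbin: grey scrap bin fixed to the bench, with a raised level feed shelf on the robot's side. Origin on the bench under the middle of the flap; x points from the shelf into the bin, z up. The bin is 180 mm wide, reaches to x = 316 mm, and has a clear roof, top 213 mm above the bench; the mouth is its only opening
- feed (a point): point on the feed shelf, midway between its rails, 85 mm before the flap (scrapbin x = -85 mm); axes as the bin's. Shelf: top 140 mm above the bench, from scrapbin x = -155 to -10 mm, a solid block 60 mm wide; along it two rails 48 mm apart, 6 mm high, 5 mm thick
- mouth (a point): middle of the mouth's lower edge (scrapbin x = 0, 140 mm above the bench); axes as the bin's. Mouth: 70 mm wide, 55 mm high, in a front wall from x = -6 to +2 mm, closed by the flap. From x = -10 mm a slick steep chute falls into the bin: a bar pushed along the shelf tips and slides in by itself once its centre is past x = 0
- flap (a joint): swing flap of the mouth, aluminium plate 64 wide x 52 mm high, hinged along its top edge 196 mm above the bench; 0 = hanging shut, grows as it swings into the bin (to 1.45 rad). It cannot swing outwards. A light spring shuts it (under 1 N at its lower edge)
- tray_mid: shallow grey plastic stock tray for the 110 mm bars, fixed to the bench; inside 105 mm (its x) by 122 mm (its y), floor 4 mm thick, walls 4 mm thick, 12 mm high over all (8 mm above the floor). Origin at the centre of its underside. Bars lie along its y, side by side in a row along its x; two fit with room between them
- tray_long: shallow grey plastic stock tray for the 140 mm bars, fixed to the bench; inside 105 mm (its x) by 152 mm (its y), floor 4 mm thick, walls 4 mm thick, 12 mm high over all (8 mm above the floor). Origin at the centre of its underside. Bars lie along its y, side by side in a row along its x; two fit with room between them
- offcut1: solid square aluminium bar, 25 x 25 x 80 mm (short offcut), about 135 g, lying on the bench; the three lengths look alike but for length. Origin at the bar's centre (12.5 mm above what it lies on), x along its length. May be absent.
- offcut2: solid square aluminium bar, 25 x 25 x 80 mm (short offcut), about 135 g, lying on the bench; the three lengths look alike but for length. Origin at the bar's centre (12.5 mm above what it lies on), x along its length. May be absent.
- offcut3: solid square aluminium bar, 25 x 25 x 80 mm (short offcut), about 135 g, lying on the bench; the three lengths look alike but for length. Origin at the bar's centre (12.5 mm above what it lies on), x along its length. May be absent.
- mid1: solid square aluminium bar, 25 x 25 x 110 mm (middle length), about 185 g, lying on the bench; the three lengths look alike but for length. Origin at the bar's centre (12.5 mm above what it lies on), x along its length. May be absent.
- mid2: solid square aluminium bar, 25 x 25 x 110 mm (middle length), about 185 g, lying on the bench; the three lengths look alike but for length. Origin at the bar's centre (12.5 mm above what it lies on), x along its length. May be absent.
- long1: solid square aluminium bar, 25 x 25 x 140 mm (long), about 235 g, lying on the bench; the three lengths look alike but for length. Origin at the bar's centre (12.5 mm above what it lies on), x along its length. May be absent.
- long2: solid square aluminium bar, 25 x 25 x 140 mm (long), about 235 g, lying on the bench; the three lengths look alike but for length. Origin at the bar's centre (12.5 mm above what it lies on), x along its length. May be absent.
- bottle: bystander: clear bottle, 64 mm across, 190 mm tall, origin under its base
- grit_jar: bystander: white jar, 64 mm across, 75 mm tall, origin under its base
- screwdriver: bystander: screwdriver lying on the bench
- wrench: bystander: wrench lying on the bench
- tape_measure: bystander: black tape measure, 70 x 35 x 65 mm tall, origin under its base
- pencil_cup: bystander: dark steel cup, 72 mm across, 95 mm tall, origin under its base
- square: bystander: try square lying on the bench, stock 110 mm, blade 150 mm
There are look-alikes about, which are no part of the job. What is shaped like the offcut1 but brown or purple is not meant.

How it is judged:
By the outcome, as a careful person would: the job done as asked, in the order asked, and still so for the second after the job is handed in, with the robot touching nothing.
Of offcut1, offcut2, offcut3, mid1, mid2, long1, long2 only 5 to 7 are there at a start; the rules pass over those that are not, and their reading is None.
At some moment in a run one of offcut1, offcut2, offcut3, mid1, mid2, long1, long2 may be knocked a few centimetres aside while the robot is not near it.
Once in a run the grip may slacken for a moment while it holds something.
It also fails if it takes over 210 s, if anything falls off the work surface, if the arm or the gripper's body presses on something with over 40 N, if the wrist force passes 120 N, or if a joint passes its speed limit or range.

## Robot

A 6-joint arm with a two-finger parallel gripper is mounted at the origin on the work surface. World frame = base frame: x ahead of the robot, y to its left, z up, the work surface at z = 0. Lengths are in m, angles in degrees, forces in N, time in s.
With the tool pointing down it reaches from about 0.25 to 0.725 m from the base axis. Payload 9.7 kg.
Tool frame: the origin (TCP) lies at the very end of the fingers, on their centre line; the grasp point (between the pads) lies grasp_offset behind it (grasp_offset is the distance from the TCP to the grasp point, in m); z points along the fingers, y is the line along which they close (so a half turn about z gives the same grasp; the last joint's range is limited). The gripper opens to 85 mm and grips with 20 to 120 N. Pads are 22 mm wide; open, the fingers measure 114 mm over their backs; the gripper's body (76 mm by 85 mm) begins 54 mm behind the grasp point. The pads swing forward as they close: fully open they stand 13 mm farther back than shut.
Start: joints at [0, 4.979, 10.078, 95.1, 0, 90], TCP at [0.55, -0, 0.209] pointing down, gripper open.
Joint ranges: [-179.16, 179.16], [-48.56, 103.87], [-65.8, 70.77], [-126.05, 130.52], [-82.76, 87.17], [-180, 180]. Speed limits (degrees/s): [127.2, 127.2, 147.25, 180, 180, 180].

## Interface

Orientations are given as [roll, pitch, yaw] about the fixed x, y, z axes, in that order (R = Rz(yaw) Ry(pitch) Rx(roll)).
In Python, from workcell import get_obs, camera, calibration, job_done, recognise, cut_out, mark_of, grasp_offset gives the robot as it stands.
- The arm moves only by the tool servo_tool, never from a script. Its argument "moves" is a list of rows, each a list of 3 entries, a list of its own where there are three numbers: the turn, a rotation vector about the tool's x, y, z in degrees, then the shift along the tool's x, y, z in m, then the opening in per cent of the stroke, from 0 (shut) to 100 (fully open). In form: [[[ax, ay, az], [x, y, z], claw], ...]. A call has 1 to 12 rows; each row shifts and turns the commanded pose from where the row before left it, along the tool's axes as they then stand; what a row does not reach is not made up. A row lasts 1/10 s, in which the tool goes at most 50 mm and 8.59 degrees, less where a joint would pass 70% of its speed; a pose out of reach is approached as far as the arm can. A call is refused whole if a number of a shift passes 0.05 or a number of a turn 8.59, either way. A call with a gripper value outside its range is refused whole. The fingers move at their own pace and stop on an object; "force" is the grip in N (left out, the last holds). Time passes only in rows, so rows that do not move let the fingers close. It gives the time, the measured TCP pose, the force, the opening and the grip force at its end, in the units of the state.
- get_obs(): the state, without advancing time (a new reading comes with each control period).
- camera(name): name is "scene" or "side" or "wrist"; returns (picture, depth): 384x512x3 uint8, red, green, blue; 384x512 float32, m along the optical axis (not along the pixel's ray), 0 where there is no reading.
- calibration(name): a dict with "camera_matrix" (3x3 intrinsics, pixels), "R" (3x3) and "t" (3): a world point X has camera coordinates R X + t. Camera axes: x right, y down, z forward; pixel columns grow to the right and rows downward; lengths in m; the calibration is good to about 2 mm. A picture is of the moment at which its call begins: read the wrist's pose just before it. calibration takes no time and is no camera call; for the wrist camera it gives the pose at the moment of the call.
- job_done(): hands the job in; it is judged then, once.
Trained networks look in the newest picture that a camera, given by its name, has taken for a name from the list of things; names that differ only in an ending like _2 or _b are one class to them, and where a whole thing is asked for, a point or a joint stands for the part that bears it (a point fixed in the world has none). Each returns a list of dicts, best first, with "score" (0 to 1); they miss things now and then, are a little off and sometimes report something else, mostly with a low value. They report only what shows in the picture. A call takes as long as a camera call. They do not tell look-alikes from the thing itself.
- recognise(name, camera): "xyz" ([x, y, z] in m, in the coordinates of the camera as it stood for that picture, good to about 4 mm: the middle of the surface that is visible of it).
- cut_out(name, camera): "mask" (384x512 bool, what is visible of it).
- mark_of(name, camera): "xyz" ([x, y, z] in m, in the coordinates of the camera as it stood for that picture, good to about 4 mm: a listed point, or the origin of a listed thing).
The state is a dict: "time": time; "q": joint angles; "qd": joint speeds; "joint_efforts": joint torques, N m; "ee_pos": TCP position; "tcp_rot": TCP orientation; "wrist_force": force on the tool from outside, world axes, zero at the start; "torque": the same for the moment, N m; "opening": finger opening in m; "grasp_force": force on a finger pad.
Only numpy, scipy, OpenCV 4.12 (cv2) and the standard library are available. Lean on these libraries where they do the work, as an engineer would, in place of code of your own. Each camera call takes 0.05 s, during which the arm holds its last target. There are 200 camera calls.

## Working session

There is one attempt and no reset: what is moved stays moved. The work goes in short steps, Python scripts to look and compute and a tool call to move; the robot and the scene stay as the last step left them, time stands still between calls to the robot, and variables do not carry over. Pictures are saved under pics/ and viewed, at most 14 in all, crops included, and the job is handed in when it is done.

Besides the shell and the picture viewer there is one more tool, called after ">>>" as a command line: name --argument value ..., lists and objects as JSON in quotes. servo_tool: Moves the arm, as the interface text tells. Its arguments: {"type":"object","properties":{"moves":{"type":"array"},"force":{"type":"number"}},"required":["moves"]}

```bash
ls; mkdir -p pics; cat > h.py <<'E'
import numpy as np, cv2
from workcell import *
def w(name,p):
    c=calibration(name); return np.array(c["R"]).T@(np.asarray(p)-np.array(c["t"]))
def save(name,fn):
    im,d=camera(name); cv2.imwrite('pics/'+fn,im[:,:,::-1]); return im,d
def cloud(name,d):
    c=calibration(name);K=np.array(c["camera_matrix"]);v,u=np.mgrid[:384,:512]
    P=np.stack([(u-K[0,2])/K[0,0]*d,(v-K[1,2])/K[1,1]*d,d],-1)
    return (P-np.array(c["t"]))@np.array(c["R"])
E
python3 - <<'E'
from h import *
print(get_obs(), grasp_offset)
for n in ("scene","side","wrist"):
    im,d=save(n,n+'0.png'); np.savez(n+'0.npz',im=im,P=cloud(n,d))
    c=calibration(n); print(n,w(n,[0,0,0]),np.array(c["R"])[2])
E
```

```text
pics
{'time': 0.0, 'q': array([-1.16544143e-03,  5.00996388e+00,  1.00344319e+01,  9.50991506e+01,
        5.45354672e-04,  9.00013163e+01]), 'qd': array([ 0.0370813 , -0.04098096, -0.00476726, -0.00563894,  0.0869588 ,
        0.00766053]), 'joint_efforts': array([ 7.68234549e-04, -5.20392072e+01,  4.64802504e+01,  1.63646933e-02,
        2.23589603e-05, -6.77332673e-05]), 'ee_pos': array([ 5.49742907e-01, -8.25629982e-06,  2.08193789e-01]), 'tcp_rot': array([-1.79925317e+02, -5.43638417e-04,  8.99975175e+01]), 'wrist_force': array([-0.54005128, -0.23880252,  0.47331869]), 'torque': array([0.05236528, 0.00813097, 0.00857855]), 'grasp_force': 0.0, 'opening': 0.08519223841442537} 0.0187
scene [ 1.12999097 -0.15333958  1.13874538] [-0.51185579  0.19687588 -0.83620783]
side [ 0.079224   -0.82790278  0.88516059] [ 0.34950066  0.72745355 -0.59047491]
wrist [0.54962588 0.08459323 0.37289533] [-4.80962258e-04 -3.25254332e-01 -9.45626453e-01]
```

```bash
python3 - <<'E'
import cv2
for n in ("scene","side"):
    i=cv2.imread(f'pics/{n}0.png'); cv2.imwrite(f'pics/{n}0b.png',cv2.resize(i,(800,600),interpolation=cv2.INTER_CUBIC))
E
```

```text
(no output)
```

View pics/scene0b.png

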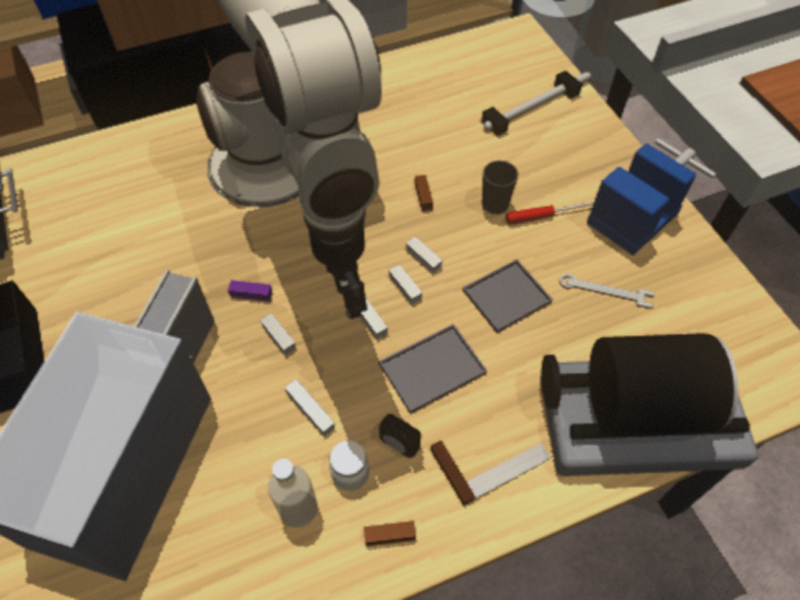

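View pics/side0b.png

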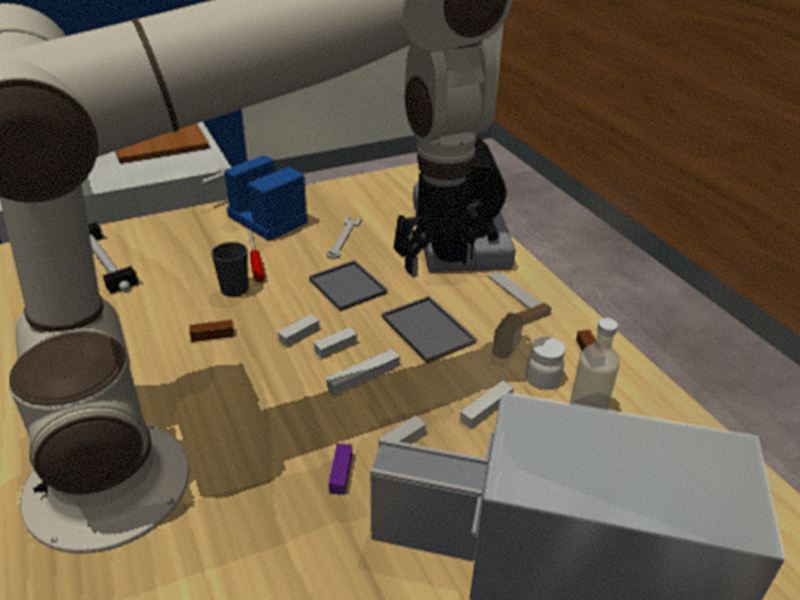

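The scene picture (800x600) shows five bare bars at about (424,254), (405,283), (372,316), (278,334) and (310,406). The look-alikes are purple at (250,290) and brown at (424,192) and (390,533), which I exclude by colour. The trays are at (507,295) and (432,367), and the shelf at (175,315).

```bash
cat >> h.py <<'E'
def rect(pts):
    (c,s,a)=cv2.minAreaRect((pts*1000).astype(np.float32)); 
    if s[0]<s[1]: s=(s[1],s[0]); a+=90
    return np.round(c,1),np.round(s,1),round((a+90)%180-90,1)
def bars(im,P,zl=.019,zh=.034,minpx=60):
    hsv=cv2.cvtColor(im,cv2.COLOR_RGB2HSV)
    m=(P[...,2]>zl)&(P[...,2]<zh)&(hsv[...,1]<70)&(hsv[...,2]>110)&(np.hypot(P[...,0],P[...,1])<.9)
    n,l,s,c=cv2.connectedComponentsWithStats(m.astype(np.uint8),connectivity=4)
    for i in range(1,n):
        if s[i,4]>=minpx:
            q=P[l==i]; print(c[i].round(),s[i,4],*rect(q[:,:2]),'z',np.median(q[:,2]).round(4))
E
python3 - <<'E'
from h import *
for n in("scene","side"):
    z=np.load(n+'0.npz'); print(n); bars(z['im'],z['P'])
    camera(n)
    for t in("scrapbin","feed","mouth","tray_mid","tray_long","flap"):
        for r in mark_of(t,n)[:2]: print(t,round(r['score'],2),w(n,r['xyz']).round(4))
    P=z['P']
    # trays: dark grey near floor
    hsv=cv2.cvtColor(z['im'],cv2.COLOR_RGB2HSV)
    m=(P[...,2]>-.01)&(P[...,2]<.017)&(hsv[...,1]<60)&(hsv[...,2]<130)&(np.hypot(P[...,0],P[...,1])<.8)
    k,l,s,c=cv2.connectedComponentsWithStats(m.astype(np.uint8))
    for i in range(1,k):
        if s[i,4]>800: print('tray',c[i],s[i,4],*rect(P[l==i][:,:2]))
    for lo,hi,nm in((.134,.143,'shelf'),(.142,.15,'rail'),(.205,.222,'roof')):
        m=((P[...,2]>lo)&(P[...,2]<hi)&(P[...,1]<-.15)&(hsv[...,1]<60)).astype(np.uint8)
        k,l,s,c=cv2.connectedComponentsWithStats(m)
        for i in range(1,k):
            if s[i,4]>150: print(nm,c[i],s[i,4],*rect(P[l==i][:,:2]))
E
```

```text
scene
[341.  64.] 109 [ 77.5 627.5] [176.8  17.2] -78.8 z 0.0219
[271. 161.] 164 [379.3 216.1] [80.8 26.7] 18.5 z 0.0249
[259. 180.] 179 [429.7 154.8] [81.1 25.4] 10.5 z 0.0252
[239. 204.] 145 [479.3  65. ] [74.1 26.1] 10.0 z 0.0252
[177. 212.] 200 [ 442.9 -107.2] [78.7 25. ] 15.1 z 0.0252
[197. 259.] 346 [605.3 -99.9] [109.9  25.9] 18.2 z 0.025
scrapbin 0.58 [ 0.4606 -0.3242  0.    ]
feed 0.87 [ 0.3946 -0.2717  0.1378]
mouth 0.84 [ 0.4597 -0.3268  0.1394]
tray_mid 0.67 [ 0.5244  0.3316 -0.0012]
tray_mid 0.46 [ 0.7607 -0.1726 -0.002 ]
tray_long 0.69 [ 0.6079  0.131  -0.0035]
tray_long 0.35 [0.3779 0.2171 0.013 ]Traceback (most recent call last):
  File "<stdin>", line 6, in <module>
ValueError: it knows: bottle, feed, grit_jar, long, mid, mouth, offcut, pencil_cup, scrapbin, screwdriver, square, tape_measure, tray_long, tray_mid, wrench
```

```bash
python3 - <<'E'
from h import *
for n in("scene","side"):
    z=np.load(n+'0.npz'); print(n); 
    if n=="side":
      bars(z['im'],z['P']); camera(n)
      for t in("feed","mouth","tray_mid","tray_long"):
        for r in mark_of(t,n)[:1]: print(t,round(r['score'],2),w(n,r['xyz']).round(4))
    P=z['P']
    hsv=cv2.cvtColor(z['im'],cv2.COLOR_RGB2HSV)
    m=(P[...,2]>-.01)&(P[...,2]<.017)&(hsv[...,1]<60)&(hsv[...,2]<140)&(np.hypot(P[...,0],P[...,1])<.8)&(P[...,1]>0)
    k,l,s,c=cv2.connectedComponentsWithStats(m.astype(np.uint8))
    for i in range(1,k):
        if s[i,4]>300: print('tray',c[i],s[i,4],*rect(P[l==i][:,:2]))
    for lo,hi,nm in((.132,.143,'shelf'),(.1425,.15,'rail'),(.132,.15,'both'),(.205,.222,'roof')):
        m=((P[...,2]>lo)&(P[...,2]<hi)&(P[...,1]<-.15)&(P[...,1]>-.6)&(P[...,0]>.2)&(hsv[...,1]<60)).astype(np.uint8)
        k,l,s,c=cv2.connectedComponentsWithStats(m)
        for i in range(1,k):
            if s[i,4]>80: print(nm,c[i].round(),s[i,4],*rect(P[l==i][:,:2]))
E
```

```text
scene
tray [324.13112283 188.46646571] 1327 [523.8 327.8] [130.  113.9] -80.8
tray [276.11644178 235.00049975] 2001 [611.8 131.4] [159.1 113.5] -82.7
shelf [106. 194.] 707 [ 388.1 -266.6] [118.8  61. ] -40.2
shelf [ 89. 298.] 285 [ 641.6 -356.3] [316.5   9.8] -39.8
shelf [184. 311.] 125 [ 764.7 -172.2] [44.4 38.5] -78.9
rail [ 97. 190.] 85 [ 374.6 -287.5] [118.9  11.8] -38.4
rail [114. 196.] 102 [ 404.6 -249.9] [119.   14.7] -39.2
rail [ 77. 319.] 92 [ 694.4 -398.5] [123.8   4.7] -37.8
both [106. 194.] 904 [ 389.1 -267.7] [121.6  61.9] -39.3
both [ 84. 302.] 523 [ 651.5 -374.2] [343.  115.9] -59.5
both [184. 311.] 134 [ 764.7 -172.2] [44.4 38.5] -78.9
roof [ 49. 272.] 10198 [ 584.  -424.2] [322.9 183.7] -38.7
side
[ 66. 163.] 115 [ 73.8 620.3] [175.   15.9] -78.6 z 0.0246
[191. 208.] 157 [378.4 217.4] [79.8 27.1] 19.4 z 0.0277
[214. 216.] 165 [429.6 154.7] [80.6 27.1] 12.9 z 0.0279
[235. 233.] 252 [446.4  60.8] [138.6  29.1] 7.6 z 0.028
[311. 256.] 283 [604.  -99.3] [109.9  26.5] 19.7 z 0.028
[259. 274.] 201 [ 445.2 -105.4] [72.8 26.8] 17.4 z 0.0278
[ 40. 327.] 176 [-63.9 -45.3] [86.7 16.6] -54.6 z 0.0238
feed 0.76 [ 0.3928 -0.2768  0.1427]
mouth 0.75 [ 0.4682 -0.3248  0.1407]
tray_mid 0.6 [0.5228 0.3305 0.0019]
tray_long 0.66 [ 0.6113  0.13   -0.0013]
tray [222.24396135 181.87681159] 828 [523.2 328.5] [137.  115.5] -80.2
tray [273.84206471 209.91679507] 1298 [610.1 131.7] [163.4 114.2] -82.7
shelf [384. 227.] 106 [ 749.  -179.3] [48.1 30. ] -52.8
shelf [278. 297.] 739 [ 418.  -252.2] [146.9 103.9] -38.5
shelf [356. 347.] 1030 [ 476.5 -432.8] [471.7  60.7] -49.0
rail [275. 298.] 1130 [ 398.  -276.2] [145.4  63.5] -39.0
rail [398. 361.] 478 [ 528.5 -493.4] [316.3   5.3] -38.6
both [384. 226.] 148 [ 749.  -179.3] [48.1 30. ] -52.8
both [319. 323.] 3172 [ 499.7 -403.8] [479. 158.] -60.3
roof [405. 304.] 13713 [ 584.1 -423.4] [322.3 185.9] -38.5
```

Five bars are present. Offcuts: A (379,217), B (430,155) and E (444,-106). The long bar C is at (446,61) and the mid bar D at (605,-100), all in mm. Bin origin is about (463,-327) heading -38.8°, the mid tray (523,328), the long tray (611,131). I start with offcut E; the nearest thing it could be confused with is the purple block at (250,290).

>>> servo_tool --moves '[[[0, 0, 0], [-0.035, -0.035, 0], 60], [[0, 0, 0], [-0.035, -0.035, 0], 60], [[0, 0, 0], [-0.035, -0.035, 0], 60], [[0, 0, -8.5], [0, 0, 0], 60], [[0, 0, -8.5], [0, 0, 0], 60], [[0, 0, -8.5], [0, 0, 0], 60], [[0, 0, -8.5], [0, 0, 0], 60], [[0, 0, -8.5], [0, 0, 0], 60], [[0, 0, -8.5], [0, 0, 0], 60], [[0, 0, -8.5], [0, 0, 0], 60], [[0, 0, -8.5], [0, 0, 0], 60], [[0, 0, -8.5], [0, 0, 0], 60]]' --force 60

```text
time: 1.9
ee_pos: [0.445, -0.105, 0.209]
tcp_rot: [180.0, 0.0, 166.9]
wrist_force: [-0.7, -0.2, -0.3]
opening: 0.0514
grasp_force: 0.0
```

```bash
cat >> h.py <<'E'
def plan(x,y,z,psi):
    o=get_obs(); p=np.array(o['ee_pos']); r=o['tcp_rot']; q=r[2]
    d=(psi-q+180)%360-180; a=np.radians(psi); D=np.array([x,y,z])-p
    print('at',p.round(4),'rot',np.round(r,2),'q',np.round(o['q'],1),'t',round(o['time'],1),'op',round(o['opening'],4),'gf',round(o['grasp_force'],1),'F',np.round(o['wrist_force'],1))
    print('TURN az',round(-d,2),'SHIFT after turn x %.4f y %.4f z %.4f'%(D[0]*np.cos(a)+D[1]*np.sin(a),D[0]*np.sin(a)-D[1]*np.cos(a),-D[2]))
E
python3 - <<'E'
from h import *
im,d=save('wrist','w1.png'); bars(im,cloud('wrist',d)); 
im,d=camera('scene'); bars(im,cloud('scene',d))
plan(.444,-.106,.12,196)
E
```

```text
[491.  89.] 1885 [426.2 156.6] [80.1 26.3] 11.2 z 0.0242
[402. 122.] 2980 [443.5  62.1] [139.8  25.3] 10.4 z 0.0243
[254. 156.] 1488 [ 441.6 -104.6] [80.1 24.9] 16.1 z 0.0246
[287. 273.] 1326 [603.3 -96.3] [110.2  24.9] 19.0 z 0.0246
[349.  61.] 64 [ 68.5 668.7] [94.9 17.4] -77.4 z 0.022
[271. 161.] 167 [378.3 215.8] [82.7 25.7] 19.3 z 0.0254
[259. 180.] 177 [430.7 155.4] [83.1 26.1] 12.2 z 0.0253
[232. 195.] 328 [447.4  60.3] [140.6  26. ] 9.7 z 0.025
[177. 212.] 179 [ 442.  -105.9] [77.2 23.9] 17.7 z 0.0251
[198. 259.] 301 [604.2 -99. ] [108.   22.5] 18.6 z 0.0251
at [ 0.445 -0.105  0.209] rot [-1.8000e+02  1.0000e-02  1.6663e+02] q [-13.3  -7.7  -2.3  95.3  -0.    0.1] t 2.0 op 0.0513 gf 0.0 F [ 0.3 -0.2  0.2]
TURN az -29.37 SHIFT after turn x 0.0012 y -0.0007 z 0.0890
```

View pics/w1.png

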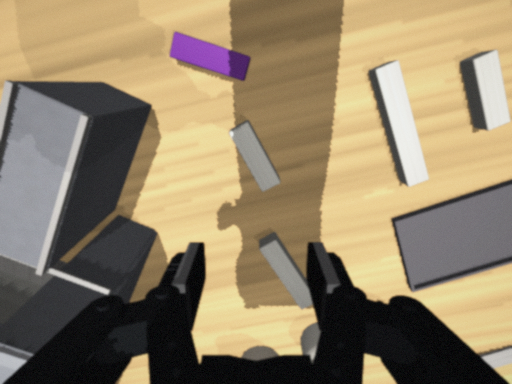

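The wrist picture shows offcut E as a bare grey bar at (255,155). The purple look-alike is apart from it at (210,55), so E is confirmed. Now I grasp it.

>>> servo_tool --moves '[[[0, 0, -7.4], [0, 0, 0], 60], [[0, 0, -7.4], [0, 0, 0], 60], [[0, 0, -7.5], [0, 0, 0], 60], [[0, 0, -7.5], [0, 0, 0], 60], [[0, 0, 0], [0.003, 0, 0.05], 60], [[0, 0, 0], [0, 0, 0.05], 60], [[0, 0, 0], [0, 0, 0.05], 60], [[0, 0, 0], [0, 0, 0.03], 60], [[0, 0, 0], [0, 0, 0.02], 60], [[0, 0, 0], [0, 0, 0], 60], [[0, 0, 0], [0, 0, 0], 0], [[0, 0, 0], [0, 0, 0], 0]]' --force 60

```text
time: 3.2
ee_pos: [0.4431, -0.1061, 0.0106]
tcp_rot: [-179.9, 0.1, -163.8]
wrist_force: [0.1, -0.1, 0.7]
opening: 0.0232
grasp_force: 0.0
```

>>> servo_tool --moves '[[[0, 0, 0], [0, 0, 0], 0], [[0, 0, 0], [0, 0, 0], 0], [[0, 0, 0], [0, 0, 0], 0]]'

```text
time: 3.5
ee_pos: [0.4425, -0.1059, 0.0095]
tcp_rot: [-180.0, 0.0, -163.7]
wrist_force: [0.3, 0.6, 0.7]
opening: 0.0001
grasp_force: 0.0
```

```bash
python3 - <<'E'
from h import *
im,d=save('side','s2.png'); bars(im,cloud('side',d))
im,d=save('wrist','w2.png'); bars(im,cloud('wrist',d))
E
```

```text
[ 64. 162.] 130 [ 70.9 635. ] [178.5  16.3] -78.3 z 0.0238
[191. 208.] 156 [376.8 217.3] [81.1 28.7] 15.6 z 0.0276
[214. 216.] 162 [429.4 154.7] [78.9 28.7] 12.1 z 0.0277
[226. 237.] 240 [429.2  56.8] [107.8  27.7] 10.3 z 0.0278
[319. 250.] 112 [630.1 -90.3] [55.9 24.7] 19.8 z 0.0279
[ 37. 326.] 107 [-70. -39.] [66.7 11. ] -60.0 z 0.0235
[258. 209.] 2774 [ 422.6 -109.3] [39.7 23.6] 16.4 z 0.0244
[501. 358.] 1201 [469.6  56.6] [56.4 18.7] 30.1 z 0.0241
```

View pics/w2.png

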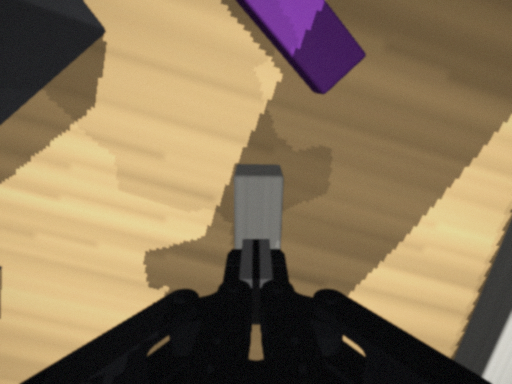

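```bash
python3 - <<'E'
from h import *
im,d=camera('wrist'); P=cloud('wrist',d)
for v in range(225,300,8): print(v,[(P[v,u]*1000).round().astype(int).tolist() for u in (244,252,262,270)])
print(get_obs()['wrist_force'],get_obs()['opening'],get_obs()['ee_pos'])
E
```

```text
225 [[431, -115, 25], [429, -111, 25], [428, -105, 24], [427, -101, 24]]
233 [[435, -113, 24], [434, -109, 25], [432, -104, 25], [432, -100, 24]]
241 [[433, -113, 37], [432, -110, 38], [431, -105, 37], [436, -99, 24]]
249 [[433, -113, 45], [432, -110, 45], [430, -105, 45], [433, -100, 38]]
257 [[433, -113, 52], [432, -109, 52], [431, -105, 52], [429, -102, 53]]
265 [[433, -113, 59], [431, -110, 59], [431, -105, 58], [430, -102, 59]]
273 [[432, -113, 65], [432, -109, 65], [430, -106, 65], [430, -102, 65]]
281 [[431, -113, 72], [362, -128, 174], [432, -105, 68], [429, -103, 71]]
289 [[431, -112, 77], [437, -108, 67], [430, -106, 76], [429, -103, 76]]
297 [[432, -112, 81], [440, -107, 68], [430, -106, 80], [429, -103, 80]]
[0.11468587 0.62324941 0.25352797] -0.00026950267051265806 [ 0.44217084 -0.10587328  0.00909282]
```

The fingers closed above the bar, because when partly open the tips stand farther back than I allowed. I'll reopen, go lower and grip again.

>>> servo_tool --moves '[[[0, 0, 0], [0, 0, 0], 60], [[0, 0, 0], [0, 0, 0], 60], [[0, 0, 0], [0, 0, 0], 60], [[0, 0, 0], [0, 0, 0], 60], [[0, 0, 0], [0, 0, 0.004], 60], [[0, 0, 0], [0, 0, 0.004], 60], [[0, 0, 0], [0, 0, 0], 0], [[0, 0, 0], [0, 0, 0], 0], [[0, 0, 0], [0, 0, 0], 0], [[0, 0, 0], [0, 0, 0], 0], [[0, 0, 0], [0, 0, 0], 0]]'

```text
time: 4.75
ee_pos: [0.4421, -0.1058, 0.0011]
tcp_rot: [180.0, -0.0, -163.7]
wrist_force: [-1.5, 0.2, 1.4]
opening: 0.0211
grasp_force: 58.8
```

>>> servo_tool --moves '[[[0, 0, 0], [0, 0, 0], 60], [[0, 0, 0], [0, 0, 0], 60], [[0, 0, 0], [0, 0, 0], 60], [[0, 0, 0], [0, 0, 0], 60], [[0, 0, 0], [0, 0, 0.004], 60], [[0, 0, 0], [0, 0, 0.004], 60], [[0, 0, 0], [0, 0, 0], 0], [[0, 0, 0], [0, 0, 0], 0], [[0, 0, 0], [0, 0, 0], 0], [[0, 0, 0], [0, 0, 0], 0], [[0, 0, 0], [0, 0, 0], 0]]'

```text
time: 5.85
ee_pos: [0.4421, -0.1058, -0.007]
tcp_rot: [-180.0, 0.0, -163.7]
wrist_force: [-0.0, 0.2, -0.5]
opening: 0.0229
grasp_force: 59.5
```

>>> servo_tool --moves '[[[0, 0, 0], [0, 0, -0.03], 0], [[0, 0, 0], [0, 0, -0.045], 0], [[0, 0, 7.9], [0, 0, -0.045], 0], [[0, 0, 7.9], [0, 0, -0.045], 0], [[0, 0, 7.9], [0, 0, -0.045], 0], [[0, 0, 7.9], [0, 0, 0], 0], [[0, 0, 7.9], [0, 0, 0], 0], [[0, 0, 7.8], [0, 0, 0], 0], [[0, 0, 7.8], [0, 0, 0], 0], [[0, 0, 0], [-0.018, -0.04, 0], 0], [[0, 0, 0], [-0.018, -0.04, 0], 0], [[0, 0, 0], [-0.018, -0.04, 0], 0]]'

```text
time: 7.05
ee_pos: [0.4085, -0.2343, 0.2029]
tcp_rot: [180.0, 0.0, 141.3]
wrist_force: [0.6, -0.3, -2.2]
opening: 0.023
grasp_force: 59.4
```

```bash
python3 - <<'E'
from h import *
im,d=save('wrist','w3.png'); np.savez('w3.npz',im=im,P=cloud('wrist',d))
plan(.397,-.2734,.135,141.2)
P=cloud('wrist',d); 
a=np.radians(-38.8);o=np.array([.4632,-.3267]);q=P[...,:2]-o
X=q@[np.cos(a),np.sin(a)];Y=q@[-np.sin(a),np.cos(a)];Z=P[...,2]
m=(X<-.05)&(X>-.12)
for lo,hi in((.136,.1425),(.1435,.15)):
    s=m&(Z>lo)&(Z<hi); print(s.sum(),np.histogram(Y[s],np.arange(-.04,.041,.004))[0])
print('held',get_obs()['opening'])
for r in mark_of('feed','wrist')[:1]+mark_of('mouth','wrist')[:1]: print(w('wrist',r['xyz']).round(4),r['score'])
E
```

```text
at [ 0.407  -0.2394  0.2025] rot [-1.7985e+02  4.0000e-02  1.4107e+02] q [-30.4  -5.8  -1.3  94.4  -0.2   8.6] t 7.1 op 0.0231 gf 59.4 F [-3.1 -2.8 -2.5]
TURN az -0.13 SHIFT after turn x -0.0135 y -0.0328 z 0.0675
4273 [  0   0 283 409 418 413 413 418 395 398 364 345 344  66   5   2   0   0
   0   0]
600 [  0 296 304   0   0   0   0   0   0   0   0   0   0   0   0   0   0   0
   0   0]
held 0.0230570887645166
[ 0.3913 -0.2764  0.1403] 0.73
```

View pics/w3.png

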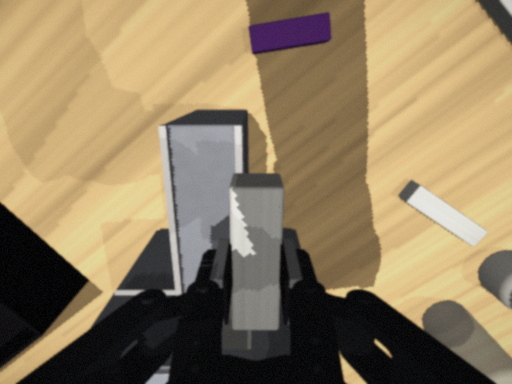

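```bash
python3 - <<'E'
from h import *
z=np.load('w3.npz');P=z['P'];im=z['im']
a=np.radians(-38.8);o=np.array([.4632,-.3267]);q=P[...,:2]-o
X=q@[np.cos(a),np.sin(a)];Y=q@[-np.sin(a),np.cos(a)];Z=P[...,2]
for v in range(128,176,8):
    print(v,X[v,200].round(4),[(u,round(Y[v,u]*1000,1),round(Z[v,u]*1000)) for u in range(154,258,1) if Z[v,u]>.1424 and Z[v,u]<.16][::2])
for n in('scene','side'):
    P=np.load(n+'0.npz')['P'];q=P[...,:2]-o;X=q@[np.cos(a),np.sin(a)];Y=q@[-np.sin(a),np.cos(a)];Z=P[...,2]
    m=(X<-.02)&(X>-.15)&(Z>.13)&(Z<.155)
    print(n,np.percentile(Y[m],[1,3,50,97,99]),X[m].min(),np.median(Z[m&(abs(Y)<.018)]))
E
```

```text
128 -0.1521 [(159, np.float64(-34.2), 146), (161, np.float64(-32.7), 146), (163, np.float64(-31.3), 146), (165, np.float64(-30.1), 145), (234, np.float64(18.2), 146), (236, np.float64(19.6), 146), (238, np.float64(21.0), 145), (240, np.float64(22.3), 144)]
136 -0.1464 [(159, np.float64(-34.6), 146), (161, np.float64(-33.6), 145), (163, np.float64(-32.1), 145), (165, np.float64(-30.8), 145), (235, np.float64(18.8), 146), (237, np.float64(20.1), 145), (239, np.float64(21.5), 145), (241, np.float64(23.0), 146)]
144 -0.1403 [(160, np.float64(-34.7), 145), (162, np.float64(-33.1), 146), (164, np.float64(-32.0), 145), (166, np.float64(-30.3), 146), (235, np.float64(18.6), 145), (237, np.float64(20.0), 146), (239, np.float64(21.4), 145), (241, np.float64(22.8), 145)]
152 -0.1348 [(161, np.float64(-34.6), 145), (163, np.float64(-33.0), 146), (165, np.float64(-32.2), 144), (167, np.float64(-30.2), 146), (169, np.float64(-29.6), 142), (236, np.float64(19.2), 146), (238, np.float64(20.6), 146), (240, np.float64(22.0), 145)]
160 -0.1288 [(162, np.float64(-34.3), 146), (164, np.float64(-33.4), 144), (166, np.float64(-31.3), 146), (168, np.float64(-29.9), 146), (235, np.float64(18.3), 145), (237, np.float64(19.8), 145), (239, np.float64(21.2), 145), (241, np.float64(22.6), 144)]
168 -0.1227 [(163, np.float64(-34.5), 145), (165, np.float64(-32.7), 146), (167, np.float64(-31.5), 145), (169, np.float64(-30.0), 145), (235, np.float64(18.2), 145), (237, np.float64(19.7), 145), (239, np.float64(21.0), 144), (241, np.float64(22.6), 146)]
scene [-0.03077053 -0.028595    0.01079492  0.88178273  0.89888939] -0.14988448400775264 0.14024461595680418
side [-0.03213155 -0.03142221 -0.00255775  0.73811885  0.7451811 ] -0.14992640814966837 0.14275898196809775
```

>>> servo_tool --moves '[[[0, 0, 0], [-0.008, -0.02, 0], 0], [[0, 0, 0], [-0.008, -0.02, 0], 0], [[0, 0, 0], [0, 0, 0], 0], [[0, 0, 0], [0, 0, 0], 0], [[0, 0, 0], [0, 0, 0], 0]]'

```text
time: 7.7
ee_pos: [0.3968, -0.2734, 0.203]
tcp_rot: [180.0, -0.0, 141.3]
wrist_force: [-0.3, -0.3, -0.8]
opening: 0.0234
grasp_force: 59.5
```

```bash
cat >> h.py <<'E'
def plan_b(X,Y,z,psi=141.2):
    a=np.radians(-38.8); plan(.4632+X*np.cos(a)-Y*np.sin(a),-.3267+X*np.sin(a)+Y*np.cos(a),z,psi)
E
python3 - <<'E'
from h import *
plan_b(-.085,-.0008,.135)
E
```

```text
at [ 0.3968 -0.2734  0.203 ] rot [ 1.7998e+02 -1.0000e-02  1.4125e+02] q [-34.6  -4.4  -0.   94.4   0.    4.2] t 7.7 op 0.0234 gf 59.5 F [-0.3 -0.3 -0.8]
TURN az 0.05 SHIFT after turn x -0.0001 y -0.0007 z 0.0680
```

>>> servo_tool --moves '[[[0, 0, 0], [0, 0, 0.03], 0], [[0, 0, 0], [0, 0, 0.025], 0], [[0, 0, 0], [0, 0, 0.0135], 0], [[0, 0, 0], [0, 0, 0], 0], [[0, 0, 0], [0, 0, 0], 60], [[0, 0, 0], [0, 0, 0], 60], [[0, 0, 0], [0, 0, 0], 60], [[0, 0, 0], [0, 0, -0.035], 60], [[0, 0, 0], [0, 0, 0], 0], [[0, 0, 0], [0.03, 0, 0], 0], [[0, 0, 0], [0.03, 0, 0], 0], [[0, 0, 0], [0, 0, 0], 0]]'

```text
time: 8.9
ee_pos: [0.3481, -0.2355, 0.1701]
tcp_rot: [180.0, 0.0, 141.2]
wrist_force: [1.4, -0.1, -0.2]
opening: 0.0003
grasp_force: 0.0
```

```bash
cat >> h.py <<'E'
def onshelf(n='wrist',fn=None):
    im,d=camera(n)
    if fn: cv2.imwrite('pics/'+fn,im[:,:,::-1])
    P=cloud(n,d); a=np.radians(-38.8);q=P[...,:2]-np.array([.4632,-.3267])
    X=q@[np.cos(a),np.sin(a)];Y=q@[-np.sin(a),np.cos(a)];m=(P[...,2]>.158)&(P[...,2]<.172)&(X<.0)&(X>-.2)&(abs(Y)<.045)
    print('shelf',n,m.sum(),rect(np.c_[X[m],Y[m]]) if m.sum()>10 else None)
E
python3 - <<'E'
from h import *
onshelf('wrist','w4.png'); onshelf('side','s4.png')
plan_b(-.145,-.0008,.132)
E
```

```text
shelf wrist 381 (array([-61. ,  -0.6]), array([30.4,  9.1]), 0.2)
shelf side 494 (array([-84.6,  -0.8]), array([80.3, 28. ]), 1.2)
at [ 0.3498 -0.2369  0.1699] rot [1.7999e+02 9.0000e-02 1.4121e+02] q [-34.1 -13.2 -11.3  91.7   0.    4.7] t 9.0 op -0.0004 gf 0.0 F [ 1.   0.2 -0.3]
TURN az 0.01 SHIFT after turn x 0.0004 y 0.0002 z 0.0379
```

View pics/s4.png

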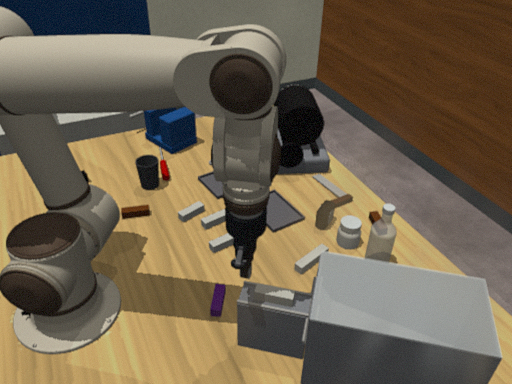

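The side view shows the offcut flat and centred on the shelf at (275,293). At push height the gripper's body would foul the bin's front wall, so I tilt the tool back about 20° before pushing.

>>> servo_tool --moves '[[[0, -6.7, 0], [0, 0, 0], 0], [[0, -6.7, 0], [0, 0, 0], 0], [[0, -6.6, 0], [0, 0, 0], 0], [[0, 0, 0], [0.0068, 0, 0.0188], 0], [[0, 0, 0], [0.0068, 0, 0.0188], 0], [[0, 0, 0], [0, 0, 0], 0], [[0, 0, 0], [0, 0, 0], 0]]'

```text
time: 9.7
ee_pos: [0.35, -0.2371, 0.1299]
tcp_rot: [-180.0, 20.0, 141.2]
wrist_force: [0.4, 0.4, 1.2]
opening: 0.0001
grasp_force: 0.0
```

>>> servo_tool --moves '[[[0, 0, 0], [-0.0132, 0, 0.0048], 0], [[0, 0, 0], [-0.0132, 0, 0.0048], 0], [[0, 0, 0], [-0.0132, 0, 0.0048], 0], [[0, 0, 0], [-0.0132, 0, 0.0048], 0], [[0, 0, 0], [0, 0, 0], 0]]'

```text
time: 10.2
ee_pos: [0.3948, -0.2731, 0.1303]
tcp_rot: [180.0, 20.0, 141.2]
wrist_force: [-0.4, 0.5, 0.5]
opening: 0.0001
grasp_force: 0.0
```

```bash
python3 - <<'E'
from h import *
onshelf('side','s5.png')
plan_b(-.033,-.0008,.130)
E
```

```text
shelf side 518 (array([-57.5,  -0.2]), array([100.1,  30.7]), 0.9)
at [ 0.3941 -0.2725  0.13  ] rot [-180.     19.97  141.19] q [-33.5 -27.5 -29.1  68.6  -1.8   5. ] t 10.2 op -0.0001 gf 0.0 F [0.4 0.4 0.4]
TURN az -0.01 SHIFT after turn x -0.0548 y 0.0003 z 0.0000
```

>>> servo_tool --moves '[[[0, 0, 0], [-0.0132, 0, 0.0048], 0], [[0, 0, 0], [-0.0132, 0, 0.0048], 0], [[0, 0, 0], [-0.0132, 0, 0.0048], 0], [[0, 0, 0], [-0.0132, 0, 0.0048], 0], [[0, 0, 0], [-0.003, 0, 0.001], 0], [[0, 0, 0], [0, 0, 0], 0], [[0, 0, 0], [0, 0, 0], 0], [[0, 0, 0], [0, 0, 0], 0]]'

```text
time: 11.05
ee_pos: [0.4394, -0.309, 0.1299]
tcp_rot: [180.0, 20.0, 141.2]
wrist_force: [-0.0, 0.4, 0.9]
opening: 0.0001
grasp_force: 0.0
```

>>> servo_tool --moves '[[[0, 0, 0], [0.0376, 0, -0.0136], 0], [[0, 0, 0], [0.0376, 0, -0.0136], 0], [[0, 0, 0], [-0.0137, 0, -0.0376], 0], [[0, 6.7, 0], [-0.0137, 0, -0.0376], 0], [[0, 6.7, 0], [0, 0, 0], 0], [[0, 6.6, 0], [0, 0, 0], 60], [[0, 0, 0], [0, 0, 0], 60]]'

```text
time: 11.75
ee_pos: [0.3784, -0.2599, 0.2024]
tcp_rot: [-180.0, 0.2, 141.2]
wrist_force: [0.2, 0.1, -1.5]
opening: 0.028
grasp_force: 0.0
```

```bash
python3 - <<'E'
from h import *
onshelf('side','s6.png')
im,d=save('scene','c6.png'); bars(im,cloud('scene',d))
plan(.430,.155,.21,191.5)
E
```

```text
shelf side 0 None
[336.  67.] 83 [ 80.6 604.9] [131.8  17.3] -79.9 z 0.0216
[271. 161.] 165 [379.7 216.3] [81.4 26.1] 19.6 z 0.025
[259. 180.] 175 [429.1 154. ] [81.9 25.7] 10.5 z 0.0249
[232. 195.] 326 [446.7  60.2] [140.4  25.6] 9.9 z 0.0253
[197. 259.] 341 [604.1 -99.6] [111.3  24.8] 18.4 z 0.025
at [ 0.3775 -0.2593  0.2045] rot [-179.98    0.63  141.2 ] q [-34.4  -8.3  -3.4  94.3  -0.1   4.4] t 11.8 op 0.0435 gf 0.0 F [0.1 0.3 0.8]
TURN az -50.3 SHIFT after turn x -0.1340 y 0.3955 z -0.0055
```

View pics/c6.png

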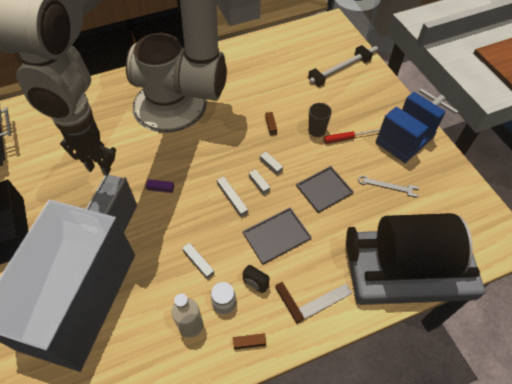

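The scene picture shows the shelf empty, with the offcut gone through. The remaining bars are at (271,162), (260,181), (232,196) and (198,260), none of them moved. Next is offcut B.

>>> servo_tool --moves '[[[0, 0, -8.4], [0, 0, 0], 60], [[0, 0, -8.4], [0, 0, 0], 60], [[0, 0, -8.4], [0, 0, 0], 60], [[0, 0, -8.4], [0, 0, 0], 60], [[0, 0, -8.4], [0, 0, 0], 60], [[0, 0, -8.4], [0, 0, 0], 60], [[0, 0, 0], [-0.018, 0.049, 0], 60], [[0, 0, 0], [-0.018, 0.049, 0], 60], [[0, 0, 0], [-0.018, 0.049, 0], 60], [[0, 0, 0], [-0.018, 0.049, 0], 60], [[0, 0, 0], [-0.018, 0.049, 0], 60], [[0, 0, 0], [-0.018, 0.049, 0], 60]]'

```text
time: 13.05
ee_pos: [0.4211, 0.0395, 0.2052]
tcp_rot: [-179.4, 0.8, -168.4]
wrist_force: [1.9, -0.1, -0.4]
opening: 0.0514
grasp_force: 0.0
```

>>> servo_tool --moves '[[[0, 0, 0], [-0.014, 0.049, 0], 60], [[0, 0, 0], [-0.012, 0.049, 0], 60], [[0, 0, 0], [0, 0, 0], 60], [[0, 0, 0], [0, 0, 0], 60], [[0, 0, 0], [0, 0, 0], 60]]'

```text
time: 13.55
ee_pos: [0.4273, 0.1366, 0.2038]
tcp_rot: [-179.5, 0.6, -168.4]
wrist_force: [0.4, -0.7, 0.5]
opening: 0.0511
grasp_force: 0.0
```

```bash
python3 - <<'E'
from h import *
im,d=save('wrist','w7.png'); bars(im,cloud('wrist',d))
plan(.4295,.1546,-.007,191.7)
E
```

```text
[339. 129.] 1714 [378.2 218.1] [79.9 25.4] 19.3 z 0.0243
[188. 158.] 2497 [445.8  61.8] [139.   24.7] 9.8 z 0.0245
[274. 163.] 1530 [428.4 156.5] [79.2 25. ] 11.0 z 0.0243
[ 46. 254.] 1559 [603.7 -97.9] [110.4  26.9] 18.4 z 0.0247
at [0.4275 0.1362 0.2037] rot [-179.46    0.58 -168.47] q [18.1 -9.5 -4.5 94.5 -0.6  6.6] t 13.6 op 0.0512 gf 0.0 F [ 0.1 -0.8  0.6]
TURN az -0.17 SHIFT after turn x -0.0057 y 0.0176 z 0.2107
```

>>> servo_tool --moves '[[[-0.5, 0.6, 0], [-0.005, 0.0186, 0.04], 60], [[0, 0, 0], [0, 0, 0.05], 60], [[0, 0, 0], [0, 0, 0.05], 60], [[0, 0, 0], [0, 0, 0.045], 60], [[0, 0, 0], [0, 0, 0.026], 60], [[0, 0, 0], [0, 0, 0], 60], [[0, 0, 0], [0, 0, 0], 60], [[0, 0, 0], [0, 0, 0], 0], [[0, 0, 0], [0, 0, 0], 0], [[0, 0, 0], [0, 0, 0], 0], [[0, 0, 0], [0, 0, 0], 0], [[0, 0, 0], [0, 0, 0], 0]]'

```text
time: 14.8
ee_pos: [0.4304, 0.1563, -0.006]
tcp_rot: [-180.0, 0.1, -168.4]
wrist_force: [-0.9, -1.7, 8.2]
opening: 0.0234
grasp_force: 59.2
```

>>> servo_tool --moves '[[[0, 0, 0], [0, 0, -0.03], 0], [[0, 0, 8.4], [0, 0, -0.045], 0], [[0, 0, 8.4], [0, 0, -0.045], 0], [[0, 0, 8.4], [0, 0, -0.045], 0], [[0, 0, 8.4], [0, 0, -0.044], 0], [[0, 0, 8.4], [0, 0, 0], 0], [[0, 0, 8.4], [0, 0, 0], 0], [[0, 0, 0], [-0.027, -0.0396, 0], 0], [[0, 0, 0], [-0.027, -0.0396, 0], 0], [[0, 0, 0], [-0.027, -0.0396, 0], 0], [[0, 0, 0], [-0.027, -0.0396, 0], 0], [[0, 0, 0], [-0.027, -0.0396, 0], 0]]'

```text
time: 16.0
ee_pos: [0.4102, -0.0844, 0.2023]
tcp_rot: [-179.9, 0.1, 141.2]
wrist_force: [0.8, -0.1, -1.5]
opening: 0.0225
grasp_force: 59.8
```

>>> servo_tool --moves '[[[0, 0, 0], [-0.027, -0.0396, 0], 0], [[0, 0, 0], [-0.027, -0.0396, 0], 0], [[0, 0, 0], [-0.027, -0.0396, 0], 0], [[0, 0, 0], [-0.027, -0.0396, 0], 0], [[0, 0, 0], [0, 0, 0], 0], [[0, 0, 0], [0, 0, 0], 0], [[0, 0, 0], [0, 0, 0], 0]]'

```text
time: 16.7
ee_pos: [0.3956, -0.2732, 0.2019]
tcp_rot: [-179.9, -0.0, 141.2]
wrist_force: [-0.6, -0.1, -1.0]
opening: 0.023
grasp_force: 59.8
```

```bash
python3 - <<'E'
from h import *
plan_b(-.085,-.0008,.135)
im,d=save('wrist','w8.png');P=cloud('wrist',d)
# held bar pose relative to TCP
m=(P[:,:,2]>.19)&(P[:,:,2]<.245)&(np.arange(512)[None]>225)&(np.arange(512)[None]<290)&(np.arange(384)[:,None]<300)
print(m.sum(),rect(P[m][:,:2]),np.percentile(P[m][:,2],[2,50,98]))
E
```

```text
at [ 0.3956 -0.2732  0.2019] rot [-1.7987e+02 -3.0000e-02  1.4122e+02] q [-34.5  -4.6  -0.3  94.3  -0.1   4.2] t 16.7 op 0.023 gf 59.8 F [-0.6 -0.1 -1. ]
TURN az 0.02 SHIFT after turn x -0.0012 y -0.0002 z 0.0669
6959 (array([ 388.3, -264.9]), array([63.6, 30.9]), -38.6) [0.21478743 0.23238343 0.24064217]
```

View pics/w8.png

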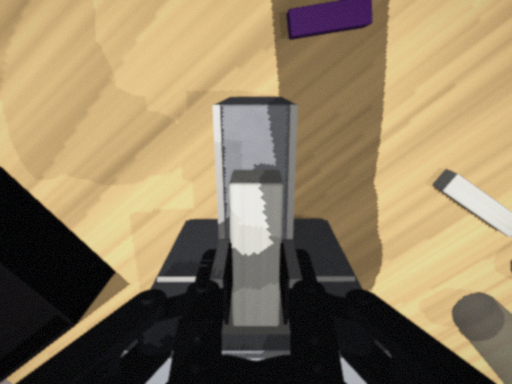

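The bar is held level and lined up between the rails (bar at (256,250), rails at x=218 and 292). I lower it, release, go behind it and push.

>>> servo_tool --moves '[[[0, 0, 0], [0, 0, 0.03], 0], [[0, 0, 0], [0, 0, 0.025], 0], [[0, 0, 0], [0, 0, 0.0115], 0], [[0, 0, 0], [0, 0, 0], 0], [[0, 0, 0], [0, 0, 0], 60], [[0, 0, 0], [0, 0, 0], 60], [[0, 0, 0], [0, 0, 0], 60], [[0, 0, 0], [0, 0, -0.034], 60], [[0, 0, 0], [0, 0, 0], 0], [[0, 0, 0], [0.029, 0, 0], 0], [[0, 0, 0], [0.029, 0, 0], 0], [[0, 0, 0], [0, 0, 0], 0]]'

```text
time: 17.95
ee_pos: [0.3487, -0.2362, 0.1695]
tcp_rot: [-179.9, -0.0, 141.2]
wrist_force: [0.5, -0.3, 0.3]
opening: -0.0
grasp_force: 0.0
```

>>> servo_tool --moves '[[[0, -6.7, 0], [0, 0, 0], 0], [[0, -6.7, 0], [0, 0, 0], 0], [[0, -6.6, 0], [0, 0, 0], 0], [[0, 0, 0], [0.0068, 0, 0.0188], 0], [[0, 0, 0], [0.0068, 0, 0.0188], 0], [[0, 0, 0], [0, 0, 0], 0], [[0, 0, 0], [0, 0, 0], 0]]'

```text
time: 18.65
ee_pos: [0.3504, -0.2377, 0.1294]
tcp_rot: [-179.8, 19.9, 141.3]
wrist_force: [0.9, 0.0, 0.9]
opening: 0.0002
grasp_force: 0.0
```

```bash
python3 - <<'E'
from h import *
onshelf('side')
plan_b(-.029,-.0008,.130)
E
```

```text
shelf side 543 (array([-105. ,   -0.8]), array([116.2,  28.4]), 0.1)
at [ 0.3507 -0.2379  0.1299] rot [-179.84   19.98  141.25] q [-32.5 -36.  -33.9  72.2  -2.3   5.9] t 18.7 op -0.0004 gf 0.0 F [0.2 0.2 0.3]
TURN az 0.05 SHIFT after turn x -0.1144 y 0.0005 z -0.0001
```

>>> servo_tool --moves '[[[0, 0, 0], [-0.012, 0, 0.0043], 0], [[0, 0, 0], [-0.012, 0, 0.0043], 0], [[0, 0, 0], [-0.012, 0, 0.0043], 0], [[0, 0, 0], [-0.012, 0, 0.0043], 0], [[0, 0, 0], [-0.012, 0, 0.0043], 0], [[0, 0, 0], [-0.012, 0, 0.0043], 0], [[0, 0, 0], [-0.012, 0, 0.0043], 0], [[0, 0, 0], [-0.012, 0, 0.0043], 0], [[0, 0, 0], [-0.012, 0, 0.0043], 0], [[0, 0, 0], [0, 0, 0], 0], [[0, 0, 0], [0, 0, 0], 0], [[0, 0, 0], [0, 0, 0], 0]]'

```text
time: 19.9
ee_pos: [0.4394, -0.3093, 0.1296]
tcp_rot: [-179.8, 19.9, 141.3]
wrist_force: [0.0, -0.1, -0.4]
opening: -0.0001
grasp_force: 0.0
```

>>> servo_tool --moves '[[[0, 0, 0], [0.0376, 0, -0.0136], 0], [[0, 0, 0], [0.0376, 0, -0.0136], 0], [[0, 0, 0], [-0.0137, 0, -0.0376], 0], [[0, 6.7, 0], [-0.0137, 0, -0.0376], 0], [[0, 6.7, 0], [0, 0, 0], 0], [[0, 6.6, 0], [0, 0, 0], 60], [[0, 0, 0], [0, 0, 0], 60], [[0, 0, 0], [0, 0, 0], 60]]'

```text
time: 20.7
ee_pos: [0.3776, -0.2593, 0.2045]
tcp_rot: [-179.8, 0.6, 141.2]
wrist_force: [-0.2, 0.2, 0.3]
opening: 0.0431
grasp_force: 0.0
```

```bash
python3 - <<'E'
from h import *
onshelf('side')
im,d=camera('scene'); bars(im,cloud('scene',d))
plan(.379,.2165,.2,199.2)
E
```

```text
shelf side 0 None
[271. 161.] 164 [379.6 216.8] [82.3 27.2] 18.0 z 0.0253
[232. 195.] 327 [445.6  60.1] [142.6  25.8] 9.7 z 0.025
[197. 259.] 339 [ 604.4 -100.2] [112.   24.7] 18.6 z 0.0251
at [ 0.3771 -0.2589  0.206 ] rot [-179.85    0.79  141.21] q [-34.3  -8.5  -3.4  94.3  -0.2   4.5] t 20.8 op 0.0515 gf 0.0 F [-0.2  0.6  0.7]
TURN az -57.99 SHIFT after turn x -0.1582 y 0.4483 z 0.0060
```

>>> servo_tool --moves '[[[0, 0.7, 0], [0, 0, 0], 60], [[0, 0, -8.3], [0, 0, 0], 60], [[0, 0, -8.3], [0, 0, 0], 60], [[0, 0, -8.3], [0, 0, 0], 60], [[0, 0, -8.3], [0, 0, 0], 60], [[0, 0, -8.3], [0, 0, 0], 60], [[0, 0, -8.3], [0, 0, 0], 60], [[0, 0, -8.2], [0, 0, 0], 60], [[0, 0, 0], [-0.0158, 0.0448, 0], 60], [[0, 0, 0], [-0.0158, 0.0448, 0], 60], [[0, 0, 0], [-0.0158, 0.0448, 0], 60], [[0, 0, 0], [-0.0158, 0.0448, 0], 60]]'

```text
time: 22.0
ee_pos: [0.3773, -0.0675, 0.206]
tcp_rot: [-179.9, 0.0, -160.8]
wrist_force: [1.1, 0.3, 0.5]
opening: 0.0512
grasp_force: 0.0
```

>>> servo_tool --moves '[[[0, 0, 0], [-0.0158, 0.0448, 0], 60], [[0, 0, 0], [-0.0158, 0.0448, 0], 60], [[0, 0, 0], [-0.0158, 0.0448, 0], 60], [[0, 0, 0], [-0.0158, 0.0448, 0], 60], [[0, 0, 0], [-0.0158, 0.0448, 0], 60], [[0, 0, 0], [-0.0158, 0.0448, 0], 60], [[0, 0, 0], [0, 0, 0], 60], [[0, 0, 0], [0, 0, 0], 60], [[0, 0, 0], [0, 0, 0], 60]]'

```text
time: 22.9
ee_pos: [0.379, 0.215, 0.2053]
tcp_rot: [-180.0, -0.1, -160.8]
wrist_force: [-0.2, -0.1, 0.3]
opening: 0.0515
grasp_force: 0.0
```

```bash
python3 - <<'E'
from h import *
im,d=camera('wrist'); bars(im,cloud('wrist',d))
plan(.379,.2175,-.007,199)
E
```

```text
[110. 168.] 2640 [445.3  62.7] [140.   25.8] 9.9 z 0.0246
[259. 160.] 1518 [377.7 218.7] [78.8 24.4] 18.8 z 0.0244
at [0.3792 0.2148 0.2052] rot [-1.7998e+02 -9.0000e-02 -1.6087e+02] q [ 29.5 -10.5  -5.2  95.4  -0.   10.4] t 22.9 op 0.0513 gf 0.0 F [ 0.  -1.3  0.2]
TURN az 0.13 SHIFT after turn x -0.0007 y 0.0027 z 0.2122
```

>>> servo_tool --moves '[[[0, 0, 0], [0, 0.003, 0.04], 60], [[0, 0, 0], [0, 0, 0.05], 60], [[0, 0, 0], [0, 0, 0.05], 60], [[0, 0, 0], [0, 0, 0.045], 60], [[0, 0, 0], [0, 0, 0.027], 60], [[0, 0, 0], [0, 0, 0], 60], [[0, 0, 0], [0, 0, 0], 60], [[0, 0, 0], [0, 0, 0], 0], [[0, 0, 0], [0, 0, 0], 0], [[0, 0, 0], [0, 0, 0], 0], [[0, 0, 0], [0, 0, 0], 0], [[0, 0, 0], [0, 0, 0], 0]]'

```text
time: 24.15
ee_pos: [0.3792, 0.2189, -0.0051]
tcp_rot: [-180.0, 0.0, -160.8]
wrist_force: [-1.2, -1.7, 8.0]
opening: 0.0227
grasp_force: 59.2
```

>>> servo_tool --moves '[[[0, 0, 0], [0, 0, -0.03], 0], [[0, 0, 8.3], [0, 0, -0.045], 0], [[0, 0, 8.3], [0, 0, -0.045], 0], [[0, 0, 8.3], [0, 0, -0.045], 0], [[0, 0, 8.3], [0, 0, -0.043], 0], [[0, 0, 8.3], [0, 0, 0], 0], [[0, 0, 8.3], [0, 0, 0], 0], [[0, 0, 8.2], [0, 0, 0], 0], [[0, 0, 0], [-0.0293, -0.0339, 0], 0], [[0, 0, 0], [-0.0293, -0.0339, 0], 0], [[0, 0, 0], [-0.0293, -0.0339, 0], 0], [[0, 0, 0], [-0.0293, -0.0339, 0], 0]]'

```text
time: 25.35
ee_pos: [0.3845, 0.0381, 0.2019]
tcp_rot: [-179.9, 0.0, 141.3]
wrist_force: [1.1, -0.7, -1.7]
opening: 0.0228
grasp_force: 59.8
```

>>> servo_tool --moves '[[[0, 0, 0], [-0.0293, -0.0339, 0], 0], [[0, 0, 0], [-0.0293, -0.0339, 0], 0], [[0, 0, 0], [-0.0293, -0.0339, 0], 0], [[0, 0, 0], [-0.0293, -0.0339, 0], 0], [[0, 0, 0], [-0.0293, -0.0339, 0], 0], [[0, 0, 0], [-0.0293, -0.0339, 0], 0], [[0, 0, 0], [-0.0293, -0.0339, 0], 0], [[0, 0, 0], [0, 0, 0], 0], [[0, 0, 0], [0, 0, 0], 0], [[0, 0, 0], [0, 0, 0], 0]]'

```text
time: 26.35
ee_pos: [0.3959, -0.2732, 0.2018]
tcp_rot: [-179.9, -0.0, 141.2]
wrist_force: [-0.4, -0.9, -0.5]
opening: 0.0226
grasp_force: 59.8
```

```bash
python3 - <<'E'
from h import *
plan_b(-.085,-.0008,.135)
im,d=save('wrist','w9.png');P=cloud('wrist',d)
m=(P[:,:,2]>.19)&(P[:,:,2]<.245)&(np.arange(512)[None]>225)&(np.arange(512)[None]<290)&(np.arange(384)[:,None]<300)
print(m.sum(),rect(P[m][:,:2]),np.percentile(P[m][:,2],[2,50,98]))
E
```

```text
at [ 0.3959 -0.2732  0.2018] rot [-1.7986e+02 -3.0000e-02  1.4123e+02] q [-34.5  -4.5  -0.3  94.3  -0.1   4.2] t 26.4 op 0.0226 gf 59.8 F [-0.4 -0.9 -0.5]
TURN az 0.03 SHIFT after turn x -0.0009 y -0.0003 z 0.0668
6944 (array([ 389. , -265.5]), array([64.3, 30.9]), -40.7) [0.21414724 0.2314312  0.2407412 ]
```

>>> servo_tool --moves '[[[0, 0, 0], [0, 0, 0.03], 0], [[0, 0, 0], [0, 0, 0.025], 0], [[0, 0, 0], [0, 0, 0.0105], 0], [[0, 0, 0], [0, 0, 0], 0], [[0, 0, 0], [0, 0, 0], 60], [[0, 0, 0], [0, 0, 0], 60], [[0, 0, 0], [0, 0, 0], 60], [[0, 0, 0], [0, 0, -0.034], 60], [[0, 0, 0], [0, 0, 0], 0], [[0, 0, 0], [0.029, 0, 0], 0], [[0, 0, 0], [0.029, 0, 0], 0], [[0, 0, 0], [0, 0, 0], 0]]'

```text
time: 27.6
ee_pos: [0.3491, -0.2364, 0.1704]
tcp_rot: [-179.9, -0.0, 141.2]
wrist_force: [0.8, -0.7, 0.7]
opening: -0.0
grasp_force: 0.0
```

>>> servo_tool --moves '[[[0, -6.7, 0], [0, 0, 0], 0], [[0, -6.7, 0], [0, 0, 0], 0], [[0, -6.6, 0], [0, 0, 0], 0], [[0, 0, 0], [0.0068, 0, 0.0188], 0], [[0, 0, 0], [0.0071, 0, 0.0197], 0], [[0, 0, 0], [0, 0, 0], 0], [[0, 0, 0], [0, 0, 0], 0]]'

```text
time: 28.3
ee_pos: [0.3508, -0.2379, 0.1294]
tcp_rot: [-179.8, 19.9, 141.3]
wrist_force: [-0.4, 0.0, 1.0]
opening: -0.0
grasp_force: 0.0
```

```bash
python3 - <<'E'
from h import *
onshelf('side')
plan_b(-.029,-.0008,.130)
E
```

```text
shelf side 547 (array([-104.8,   -0.7]), array([116.8,  28.8]), 0.2)
at [ 0.351  -0.2381  0.1299] rot [-179.84   19.98  141.25] q [-32.5 -35.9 -33.9  72.2  -2.3   5.9] t 28.4 op 0.0 gf 0.0 F [-0.8 -0.5 -0.3]
TURN az 0.05 SHIFT after turn x -0.1139 y 0.0004 z -0.0001
```

>>> servo_tool --moves '[[[0, 0, 0], [-0.012, 0, 0.0043], 0], [[0, 0, 0], [-0.012, 0, 0.0043], 0], [[0, 0, 0], [-0.012, 0, 0.0043], 0], [[0, 0, 0], [-0.012, 0, 0.0043], 0], [[0, 0, 0], [-0.012, 0, 0.0043], 0], [[0, 0, 0], [-0.012, 0, 0.0043], 0], [[0, 0, 0], [-0.012, 0, 0.0043], 0], [[0, 0, 0], [-0.012, 0, 0.0043], 0], [[0, 0, 0], [-0.012, 0, 0.0043], 0], [[0, 0, 0], [0, 0, 0], 0], [[0, 0, 0], [0, 0, 0], 0], [[0, 0, 0], [0, 0, 0], 0]]'

```text
time: 29.55
ee_pos: [0.4398, -0.3095, 0.1295]
tcp_rot: [-179.8, 19.9, 141.3]
wrist_force: [0.6, -0.4, 0.2]
opening: -0.0
grasp_force: 0.0
```

>>> servo_tool --moves '[[[0, 0, 0], [0.0376, 0, -0.0136], 0], [[0, 0, 0], [0.0376, 0, -0.0136], 0], [[0, 0, 0], [-0.0137, 0, -0.0376], 0], [[0, 6.7, 0], [-0.0137, 0, -0.0376], 0], [[0, 6.7, 0], [0, 0, 0], 0], [[0, 7.3, 0], [0, 0, 0], 60], [[0, 0, 0], [0, 0, 0], 60], [[0, 0, 0], [0, 0, 0], 60]]'

```text
time: 30.35
ee_pos: [0.378, -0.2595, 0.2041]
tcp_rot: [-179.8, -0.1, 141.2]
wrist_force: [0.1, 0.6, -0.8]
opening: 0.0437
grasp_force: 0.0
```

```bash
python3 - <<'E'
from h import *
onshelf('side')
im,d=camera('scene'); bars(im,cloud('scene',d))
plan(.604,-.0995,.2,198.8)
im,d=save('wrist','w10.png')
E
```

```text
shelf side 0 None
[340.  65.] 110 [ 76.  630.3] [182.7  16.2] -78.5 z 0.022
[232. 195.] 327 [446.8  60. ] [140.4  26. ] 11.0 z 0.0251
[197. 259.] 340 [604.3 -99.9] [112.   25.3] 19.0 z 0.0251
at [ 0.3774 -0.2591  0.206 ] rot [-1.7985e+02  1.2000e-01  1.4122e+02] q [-34.4  -7.8  -2.7  94.9  -0.2   4.4] t 30.4 op 0.0514 gf 0.0 F [-0.3  0.3  0.7]
TURN az -57.58 SHIFT after turn x -0.2659 y 0.0780 z 0.0060
```

View pics/w10.png

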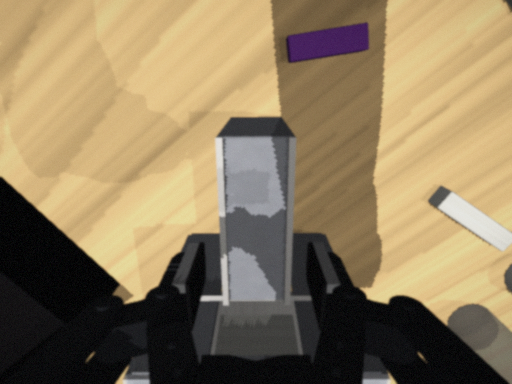

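The wrist view shows the shelf empty and the flap plate hanging shut around (256,335). Next is the 110 mm bar D.

>>> servo_tool --moves '[[[0, 0, 0], [0, 0, -0.02], 60], [[0, 0, -8.3], [0, 0, 0], 60], [[0, 0, -8.3], [0, 0, 0], 60], [[0, 0, -8.2], [0, 0, 0], 60], [[0, 0, -8.2], [0, 0, 0], 60], [[0, 0, -8.2], [0, 0, 0], 60], [[0, 0, -8.2], [0, 0, 0], 60], [[0, 0, -8.2], [0, 0, 0], 60], [[0, 0, 0], [-0.0443, 0.013, 0], 60], [[0, 0, 0], [-0.0443, 0.013, 0], 60], [[0, 0, 0], [-0.0443, 0.013, 0], 60], [[0, 0, 0], [-0.0443, 0.013, 0], 60]]'

```text
time: 31.7
ee_pos: [0.5294, -0.1515, 0.2271]
tcp_rot: [-179.8, 0.1, -161.2]
wrist_force: [0.9, -0.6, 0.1]
opening: 0.0512
grasp_force: 0.0
```

>>> servo_tool --moves '[[[0, 0, 0], [-0.0443, 0.013, 0], 60], [[0, 0, 0], [-0.0443, 0.013, 0], 60], [[0, 0, 0], [0, 0, 0.02], 60], [[0, 0, 0], [0, 0, 0], 60], [[0, 0, 0], [0, 0, 0], 60]]'

```text
time: 32.2
ee_pos: [0.6032, -0.0999, 0.2062]
tcp_rot: [-179.9, -0.1, -161.2]
wrist_force: [-1.3, 0.8, 0.5]
opening: 0.0515
grasp_force: 0.0
```

```bash
python3 - <<'E'
from h import *
im,d=camera('wrist'); bars(im,cloud('wrist',d))
plan(.604,-.099,-.006,198.8)
E
```

```text
[455.  67.] 3359 [448.2  62. ] [134.9  26.3] 9.5 z 0.0246
[257. 159.] 2041 [604.3 -97.9] [109.3  25. ] 18.9 z 0.0251
at [ 0.6034 -0.1002  0.2067] rot [-1.7988e+02 -2.0000e-02 -1.6122e+02] q [ -9.4  13.7  19.7  96.   -0.1 -28.1] t 32.2 op 0.0512 gf 0.0 F [ 0.4 -0.5  0.5]
TURN az -0.02 SHIFT after turn x -0.0010 y 0.0010 z 0.2127
```

>>> servo_tool --moves '[[[0, 0, 0], [-0.001, 0.001, 0.04], 60], [[0, 0, 0], [0, 0, 0.05], 60], [[0, 0, 0], [0, 0, 0.05], 60], [[0, 0, 0], [0, 0, 0.045], 60], [[0, 0, 0], [0, 0, 0.03], 60], [[0, 0, 0], [0, 0, 0], 60], [[0, 0, 0], [0, 0, 0], 60], [[0, 0, 0], [0, 0, 0], 0], [[0, 0, 0], [0, 0, 0], 0], [[0, 0, 0], [0, 0, 0], 0], [[0, 0, 0], [0, 0, 0], 0], [[0, 0, 0], [0, 0, 0], 0]]'

```text
time: 33.45
ee_pos: [0.6061, -0.0993, -0.0074]
tcp_rot: [-179.8, 0.1, -161.2]
wrist_force: [-2.1, 1.1, 8.5]
opening: 0.023
grasp_force: 59.8
```

>>> servo_tool --moves '[[[0, 0, 8.2], [0, 0, -0.03], 0], [[0, 0, 8.3], [0, 0, -0.045], 0], [[0, 0, 8.3], [0, 0, -0.045], 0], [[0, 0, 8.3], [0, 0, -0.045], 0], [[0, 0, 8.3], [0, 0, -0.043], 0], [[0, 0, 8.3], [0, 0, 0], 0], [[0, 0, 8.3], [0, 0, 0], 0], [[0, 0, 8.3], [0, 0, 0], 0], [[0, 0, 8.3], [0, 0, 0], 0], [[0, 0, 8.3], [0, 0, 0], 0], [[0, 0, 8.2], [0, 0, 0], 0], [[0, 0, 8.2], [0, 0, 0], 0]]'

```text
time: 34.65
ee_pos: [0.6051, -0.0986, 0.1987]
tcp_rot: [-179.9, 0.1, 99.2]
wrist_force: [-0.2, 0.5, -2.5]
opening: 0.0235
grasp_force: 59.5
```

>>> servo_tool --moves '[[[0, 0, 0], [0.048, -0.001, 0], 0], [[0, 0, 0], [0.048, -0.001, 0], 0], [[0, 0, 0], [0.048, -0.001, 0], 0], [[0, 0, 0], [0.048, -0.001, 0], 0], [[0, 0, 0], [0.048, -0.001, 0], 0], [[0, 0, 0], [0.048, -0.001, 0], 0], [[0, 0, 0], [0.048, -0.001, 0], 0], [[0, 0, 0], [0.048, -0.001, 0], 0], [[0, 0, 0], [0.048, -0.001, 0], 0], [[0, 0, 0], [0, 0, 0], 0], [[0, 0, 0], [0, 0, 0], 0], [[0, 0, 0], [0, 0, 0], 0]]'

```text
time: 35.85
ee_pos: [0.5249, 0.3253, 0.1977]
tcp_rot: [-179.9, 0.1, 99.5]
wrist_force: [-0.6, -0.1, -2.4]
opening: 0.0232
grasp_force: 59.6
```

```bash
cat >> h.py <<'E'
def tray(n,im,P,xy,r=.12):
    hsv=cv2.cvtColor(im,cv2.COLOR_RGB2HSV)
    m=(P[...,2]>-.01)&(P[...,2]<.018)&(hsv[...,1]<60)&(hsv[...,2]<140)&(np.hypot(P[...,0]-xy[0],P[...,1]-xy[1])<r)
    k,l,s,c=cv2.connectedComponentsWithStats(m.astype(np.uint8)); i=1+s[1:,4].argmax()
    print('tray',n,s[i,4],*rect(P[l==i][:,:2]))
E
python3 - <<'E'
from h import *
im,d=save('wrist','w11.png');P=cloud('wrist',d);tray('w',im,P,(.5235,.328))
plan(.5235,.328,.0,99.5)
m=(P[:,:,2]>.19)&(P[:,:,2]<.245)&(np.arange(512)[None]>225)&(np.arange(512)[None]<290)&(np.arange(384)[:,None]<300)
print(m.sum(),rect(P[m][:,:2]),np.percentile(P[m][:,2],[2,50,98]))
im,d=camera('side'); tray('side',im,cloud('side',d),(.5235,.328))
E
```

```text
tray w 7177 [523.5 326.7] [136.1 111.8] -81.0
at [0.5251 0.325  0.1976] rot [-1.7989e+02  6.0000e-02  9.9440e+01] q [ 31.8  14.5  19.6  95.3  -0.  112.3] t 35.9 op 0.0232 gf 59.6 F [ 0.6 -0.9 -2.7]
TURN az -0.06 SHIFT after turn x 0.0033 y -0.0011 z 0.1976
8827 (array([522.9, 343.8]), array([77.5, 31. ]), -81.4) [0.21552817 0.22952325 0.23909678]
tray side 859 [522.4 327.7] [137.7 114.4] -81.0
```

View pics/w11.png

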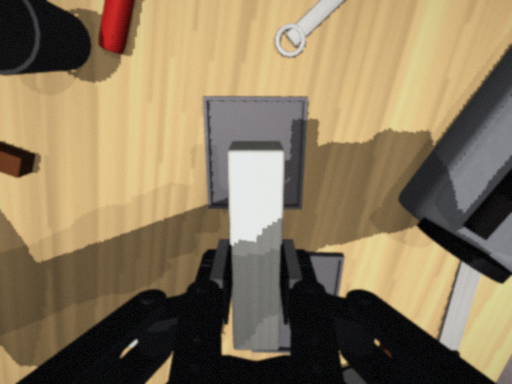

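The bar is lined up over the mid tray (tray spans x 205–307, y 97–208, with the bar over its axis). I lower and release.

>>> servo_tool --moves '[[[0, 0, 0.3], [0, -0.0015, 0.04], 0], [[0, 0, 0], [0, 0, 0.05], 0], [[0, 0, 0], [0, 0, 0.05], 0], [[0, 0, 0], [0, 0, 0.04], 0], [[0, 0, 0], [0, 0, 0.0195], 0], [[0, 0, 0], [0, 0, 0], 0], [[0, 0, 0], [0, 0, 0], 0], [[0, 0, 0], [0, 0, 0], 50], [[0, 0, 0], [0, 0, 0], 50], [[0, 0, 0], [0, 0, 0], 50]]'

```text
time: 36.95
ee_pos: [0.5231, 0.3254, -0.002]
tcp_rot: [-179.9, 0.0, 99.2]
wrist_force: [0.1, -0.4, -0.2]
opening: 0.0425
grasp_force: 0.0
```

>>> servo_tool --moves '[[[0, 0, 0], [0, 0, -0.03], 55], [[0, 0, 0], [0, 0, -0.05], 60], [[0, 0, 0], [0, 0, -0.05], 60], [[0, 0, 0], [0, 0, -0.05], 60], [[0, 0, 0], [0, 0, -0.02], 60], [[0, 0, 0], [0, 0, 0], 60], [[0, 0, 0], [0, 0, 0], 60]]'

```text
time: 37.65
ee_pos: [0.5234, 0.3258, 0.1973]
tcp_rot: [-179.9, 0.1, 99.2]
wrist_force: [-0.2, -0.6, -0.8]
opening: 0.0513
grasp_force: 0.0
```

```bash
python3 - <<'E'
from h import *
im,d=save('wrist','w12.png');P=cloud('wrist',d);bars(im,P);tray('w',im,P,(.5235,.328))
im,d=camera('scene'); bars(im,cloud('scene',d))
plan(.446,.061,.2,190)
E
```

```text
[256. 160.] 2209 [522.5 326. ] [109.9  25.1] -80.8 z 0.0275
[207. 340.] 420 [495.6  71.4] [37.  25.9] 10.8 z 0.0241
tray w 8520 [523.  329.8] [130.6 113. ] -81.7
[324. 185.] 250 [522.5 324.7] [108.6  28.1] -82.5 z 0.029
[232. 195.] 333 [447.3  60. ] [140.4  25.3] 10.1 z 0.0254
at [0.5228 0.3255 0.1957] rot [-1.7972e+02  1.2000e-01  9.9210e+01] q [ 31.9  14.4  19.3  95.2  -0.  112.7] t 37.8 op 0.0508 gf 0.0 F [-0.  -0.1  0.6]
TURN az -90.79 SHIFT after turn x 0.1215 y -0.2471 z -0.0043
```

View pics/w12.png

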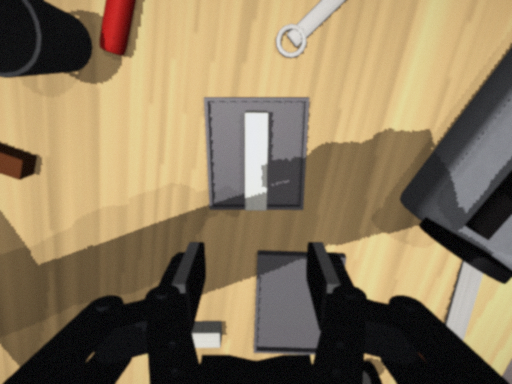

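The picture shows the mid bar in the tray at (257,160), with its lower end near the wall at row 208. I'll check that it lies flat.

```bash
python3 - <<'E'
from h import *
for n in('wrist','scene','side'):
    im,d=camera(n);P=cloud(n,d);hsv=cv2.cvtColor(im,cv2.COLOR_RGB2HSV)
    q=P-np.array([.523,.328,0]);a=np.radians(99);u=q[...,0]*np.cos(a)+q[...,1]*np.sin(a);v=q[...,0]*np.sin(a)-q[...,1]*np.cos(a)
    m=(P[...,2]>.02)&(P[...,2]<.045)&(abs(u)<.07)&(abs(v)<.02)
    f=np.polyfit(u[m],P[...,2][m],1);print(n,'bar u',np.percentile(u[m],[1,99]).round(4),'z slope',f[0].round(4),'z',f[1].round(4))
    t=(P[...,2]>.001)&(P[...,2]<.016)&(hsv[...,1]<60)&(hsv[...,2]<140)&(abs(u)<.09)&(abs(v)<.045)
    print(' tray u',np.percentile(u[t],[.5,99.5]).round(4))
E
```

```text
wrist bar u [-0.055   0.0529] z slope -0.003 z 0.0285
 tray u [-0.0612  0.067 ]
scene bar u [-0.06    0.0494] z slope 0.0009 z 0.0283
 tray u [-0.0648  0.0638]
side bar u [-0.0593  0.0512] z slope 0.0271 z 0.031
 tray u [-0.066  0.067]
```

The mid bar is flat on the floor: slope about 0, top at 28.5 mm, inside the walls. Now the long bar.

>>> servo_tool --moves '[[[0, 0, -8.3], [0, 0, 0], 60], [[0, 0, -8.3], [0, 0, 0], 60], [[0, 0, -8.3], [0, 0, 0], 60], [[0, 0, -8.3], [0, 0, 0], 60], [[0, 0, -8.3], [0, 0, 0], 60], [[0, 0, -8.3], [0, 0, 0], 60], [[0, 0, -8.2], [0, 0, 0], 60], [[0, 0, -8.2], [0, 0, 0], 60], [[0, 0, -8.2], [0, 0, 0], 60], [[0, 0, -8.2], [0, 0, 0], 60], [[0, 0, -8.2], [0, 0, 0], 60], [[0, 0, 0], [0.0202, -0.0412, 0], 60]]'

```text
time: 39.1
ee_pos: [0.5106, 0.2838, 0.1942]
tcp_rot: [-179.9, -0.3, -169.5]
wrist_force: [-0.2, -0.8, -0.2]
opening: 0.0512
grasp_force: 0.0
```

>>> servo_tool --moves '[[[0, 0, 0], [0.0202, -0.0412, 0], 60], [[0, 0, 0], [0.0202, -0.0412, 0], 60], [[0, 0, 0], [0.0202, -0.0412, 0], 60], [[0, 0, 0], [0.0202, -0.0412, 0], 60], [[0, 0, 0], [0.0202, -0.0412, 0], 60], [[0, 0, 0], [0, 0, 0], 60], [[0, 0, 0], [0, 0, 0], 60], [[0, 0, 0], [0, 0, 0], 60]]'

```text
time: 39.9
ee_pos: [0.4469, 0.0618, 0.1976]
tcp_rot: [-180.0, -0.2, -170.0]
wrist_force: [0.3, 1.1, 0.4]
opening: 0.0517
grasp_force: 0.0
```

```bash
python3 - <<'E'
from h import *
im,d=camera('wrist'); bars(im,cloud('wrist',d))
plan(.446,.061,-.0085,190)
E
```

```text
[256. 160.] 2582 [446.4  63.1] [138.4  24.7] 9.5 z 0.0245
[458. 261.] 1684 [522.4 326.6] [111.   26.1] -80.9 z 0.0281
at [0.447  0.062  0.1976] rot [-179.95   -0.19 -169.93] q [ 7.9 -8.5 -4.3 94.4 -0.1 -2.1] t 40.0 op 0.0512 gf 0.0 F [-0.1  1.   0.3]
TURN az 0.07 SHIFT after turn x 0.0011 y -0.0009 z 0.2061
```

Centred already within 1 mm.

>>> servo_tool --moves '[[[0, 0, 0.3], [0, 0, 0.04], 60], [[0, 0, 0], [0, 0, 0.05], 60], [[0, 0, 0], [0, 0, 0.05], 60], [[0, 0, 0], [0, 0, 0.04], 60], [[0, 0, 0], [0, 0, 0.026], 60], [[0, 0, 0], [0, 0, 0], 60], [[0, 0, 0], [0, 0, 0], 60], [[0, 0, 0], [0, 0, 0], 0], [[0, 0, 0], [0, 0, 0], 0], [[0, 0, 0], [0, 0, 0], 0], [[0, 0, 0], [0, 0, 0], 0], [[0, 0, 0], [0, 0, 0], 0]]'

```text
time: 41.15
ee_pos: [0.4477, 0.0614, -0.0059]
tcp_rot: [-180.0, 0.0, -170.3]
wrist_force: [-1.5, 0.6, 4.7]
opening: 0.023
grasp_force: 59.3
```

>>> servo_tool --moves '[[[0, 0, 0], [0, 0, -0.03], 0], [[0, 0, 8.4], [0, 0, -0.045], 0], [[0, 0, 8.4], [0, 0, -0.045], 0], [[0, 0, 8.4], [0, 0, -0.045], 0], [[0, 0, 8.4], [0, 0, -0.04], 0], [[0, 0, 8.4], [0, 0, 0], 0], [[0, 0, 8.4], [0, 0, 0], 0], [[0, 0, 8.4], [0, 0, 0], 0], [[0, 0, 8.4], [0, 0, 0], 0], [[0, 0, 8.4], [0, 0, 0], 0], [[0, 0, 8.4], [0, 0, 0], 0], [[0, 0, 8.4], [0, 0, 0], 0]]'

```text
time: 42.35
ee_pos: [0.4469, 0.0612, 0.1979]
tcp_rot: [-179.9, 0.1, 97.0]
wrist_force: [-0.7, -0.5, -2.6]
opening: 0.0228
grasp_force: 60.0
```

>>> servo_tool --moves '[[[0, 0, 0], [0.012, 0.0427, 0], 0], [[0, 0, 0], [0.012, 0.0427, 0], 0], [[0, 0, 0], [0.012, 0.0427, 0], 0], [[0, 0, 0], [0.012, 0.0427, 0], 0], [[0, 0, 0], [0, 0, 0], 0], [[0, 0, 0], [0, 0, 0], 0], [[0, 0, 0], [0, 0, 0], 0]]'

```text
time: 43.05
ee_pos: [0.6096, 0.1303, 0.1974]
tcp_rot: [-179.9, 0.1, 97.3]
wrist_force: [0.2, -0.1, -2.8]
opening: 0.0229
grasp_force: 60.4
```

```bash
python3 - <<'E'
from h import *
plan(.611,.1315,-.001,97.3)
for n in('wrist','scene','side'):
    im,d=camera(n);P=cloud(n,d);hsv=cv2.cvtColor(im,cv2.COLOR_RGB2HSV)
    if n=='wrist':
        cv2.imwrite('pics/w13.png',im[:,:,::-1])
        m=(P[:,:,2]>.19)&(P[:,:,2]<.245)&(np.arange(512)[None]>225)&(np.arange(512)[None]<290)&(np.arange(384)[:,None]<300)
        print(m.sum(),rect(P[m][:,:2]))
    q=P-np.array([.611,.1315,0]);a=np.radians(97.3);u=q[...,0]*np.cos(a)+q[...,1]*np.sin(a);v=q[...,0]*np.sin(a)-q[...,1]*np.cos(a)
    t=(P[...,2]>.001)&(P[...,2]<.016)&(hsv[...,1]<60)&(hsv[...,2]<140)&(abs(u)<.1)&(abs(v)<.075)
    print(n,' tray u',np.percentile(u[t],[.5,99.5]).round(4),'v',np.percentile(v[t],[.5,99.5]).round(4)); tray(n,im,P,(.611,.1315))
E
```

```text
at [0.6096 0.1303 0.1974] rot [-1.7988e+02  7.0000e-02  9.7300e+01] q [12.1 15.3 20.6 95.4 -0.1 94.8] t 43.0 op 0.0229 gf 60.4 F [ 0.2 -0.1 -2.8]
TURN az 0.0 SHIFT after turn x 0.0010 y 0.0015 z 0.1984
10632 (array([606.7, 156.2]), array([94., 31.]), -81.4)
wrist  tray u [-0.0765  0.0797] v [-0.056   0.0554]
tray wrist 3309 [622.1 131.3] [162.7  89.6] -82.7
scene  tray u [-0.0778  0.0782] v [-0.0545  0.056 ]
tray scene 1964 [611.5 132. ] [159.7 113.1] -82.7
side  tray u [-0.0791  0.0797] v [-0.0573  0.0549]
tray side 1287 [610.2 132.5] [163.  114.9] -82.9
```

View pics/w13.png

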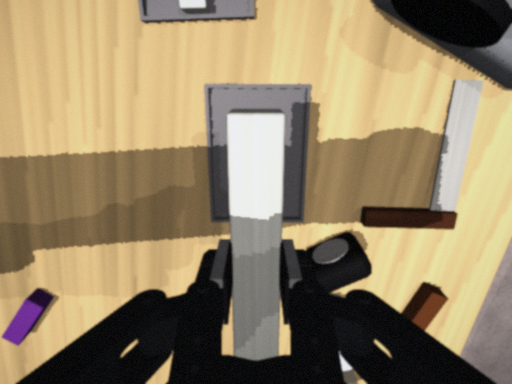

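The bar is lined up over the long tray (tray spans x 207–310, y 85–220). I lower and release.

>>> servo_tool --moves '[[[0, 0, 0], [0.002, 0.0015, 0.04], 0], [[0, 0, 0], [0, 0, 0.05], 0], [[0, 0, 0], [0, 0, 0.05], 0], [[0, 0, 0], [0, 0, 0.04], 0], [[0, 0, 0], [0, 0, 0.0175], 0], [[0, 0, 0], [0, 0, 0], 0], [[0, 0, 0], [0, 0, 0], 0], [[0, 0, 0], [0, 0, 0], 50], [[0, 0, 0], [0, 0, 0], 50], [[0, 0, 0], [0, 0, 0], 50]]'

```text
time: 44.2
ee_pos: [0.6113, 0.1325, -0.0002]
tcp_rot: [-179.9, 0.1, 97.3]
wrist_force: [-0.4, -0.0, 0.2]
opening: 0.0431
grasp_force: 0.0
```

>>> servo_tool --moves '[[[0, 0, 0], [0, 0, -0.03], 55], [[0, 0, 0], [0, 0, -0.05], 60], [[0, 0, 0], [0, 0, -0.05], 60], [[0, 0, 0], [0, 0, -0.05], 60], [[0, 0, 0], [0, 0, -0.03], 60], [[0, 0, 0], [0, 0, 0], 60], [[0, 0, 0], [0, 0, 0], 60], [[0, 0, 0], [0, 0, 0], 60]]'

```text
time: 45.0
ee_pos: [0.6111, 0.1327, 0.2076]
tcp_rot: [-179.7, 0.1, 97.3]
wrist_force: [0.1, -0.6, -0.7]
opening: 0.0512
grasp_force: 0.0
```

```bash
python3 - <<'E'
from h import *
for n in('wrist','scene','side'):
    im,d=camera(n);P=cloud(n,d);print(n);bars(im,P)
    if n=='scene': cv2.imwrite('pics/c14.png',im[:,:,::-1])
    for c,ps in(((.611,.1315,0),97.3),((.523,.328,0),99)):
        q=P-np.array(c);a=np.radians(ps);u=q[...,0]*np.cos(a)+q[...,1]*np.sin(a);v=q[...,0]*np.sin(a)-q[...,1]*np.cos(a)
        m=(P[...,2]>.02)&(P[...,2]<.045)&(abs(u)<.08)&(abs(v)<.02)
        if m.sum()>20: f=np.polyfit(u[m],P[...,2][m],1);print('bar u',np.percentile(u[m],[1,99]).round(4),'slope',f[0].round(4),'z',f[1].round(4))
onshelf('side')
E
```

```text
wrist
[193.   6.] 355 [530.2 277. ] [25.2 11.4] 6.9 z 0.0282
[256. 154.] 2642 [610.1 135.3] [138.2  24.4] -82.4 z 0.0284
bar u [-0.065  0.072] slope -0.0009 z 0.0284
bar u [-0.0569 -0.0457] slope 0.1859 z 0.0372
scene
[346.  62.] 99 [ 72.2 652.4] [138.3  17. ] -78.1 z 0.0217
[324. 185.] 269 [523.8 323.6] [108.9  26.5] -81.7 z 0.0288
[278. 231.] 372 [610.7 134.1] [136.8  25.7] -83.3 z 0.029
bar u [-0.0692  0.0687] slope 0.0006 z 0.0284
bar u [-0.0601  0.0494] slope 0.0007 z 0.0283
side
[ 67. 165.] 95 [ 75.  614.8] [128.6  16.5] -79.6 z 0.0243
[223. 177.] 132 [524.  322.4] [109.4  27.6] -81.7 z 0.0318
[266. 196.] 83 [605.1 175.1] [57.7 25.4] -80.9 z 0.0313
[ 45. 329.] 218 [-56.7 -51.4] [100.5  22.4] -47.5 z 0.0236
bar u [-0.0689  0.0726] slope 0.009 z 0.0305
bar u [-0.0596  0.0481] slope 0.0222 z 0.0307
shelf side 0 None
```

View pics/c14.png

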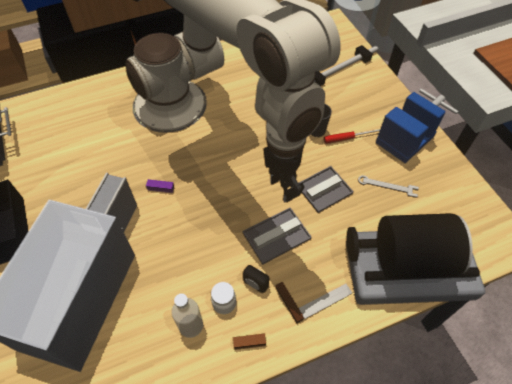

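The scene picture shows both bars flat in their trays at (323,185) and (278,231), the shelf clear at (110,195), no bare bars left on the bench, and everything else in place.

```bash
python3 -c "from workcell import *; print(job_done())"
```

```text
the job is handed in; nothing more can be done
None
```

I handed the job in at about 45 s: all three offcuts are in the scrap bin, and the one 110 mm bar and one 140 mm bar found each lie flat in their own tray. I last saw the flap hanging shut just after the third offcut went through, and nothing touched it after that. The other things on the bench were not touched.

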